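Draw the core plunger out of its keyhole bin and shut the cover

ROBOT

A 6-joint arm with a two-finger parallel gripper is mounted at the origin on the work surface; the furniture and walls round the work are solid. World frame = base frame: x ahead of the robot, y to its left, z up, the work surface at z = 0. Lengths are in m, angles in rad, forces in N, time in s.
With the tool pointing down it reaches from about 0.375 to 0.925 m from the base axis. Payload 5.7 kg.
Tool frame: the origin (TCP) lies where the fingers leave the gripper's body, on its centre line; the fingertips stand 73 mm ahead of it and the grasp point (between the pads) lies 54 mm ahead of it; z points along the fingers, y is the direction in which the jaws open and shut (so a half turn about z gives the same grasp; the last joint's range is limited). The gripper opens to 85 mm and grips with 20 to 120 N. Pads are 22 mm wide; open, the fingers measure 114 mm over their backs; the gripper's body (76 mm by 85 mm) begins 54 mm behind the grasp point. The pads swing forward as they close: fully open they stand 13 mm farther back than shut.
Start: joints at [-1.303, 0.359, 1.51, -0, 1.272, -0.115], TCP at [0.224, -0.557, 0.304] pointing down, gripper open.
Joint ranges: [-2.97, 2.97], [-1.01, 2.36], [0.21, 2.38], [-0.96, 4.11], [0.2, 2.71], [-2.98, 2.98]. Speed limits (rad/s): [2.39, 2.39, 3.14, 3.14, 3.14, 3.14].

INTERFACE

Orientations are given as a unit quaternion [w, x, y, z].
In Python, from workcell import env gives the robot as it stands.
- The arm moves only by the tool jog_arm, never from a script. Its argument "rows" is one flat list of numbers, 7 for each row, row after row: the gripper's target within -1 to 1 (shut at 1, half-way at 0, fully open at -1), then the shift along the tool's x, y, z in mm, then the turn, a rotation vector about the tool's x, y, z in rad. In form: [hand, tx, ty, tz, wx, wy, wz, hand, tx, ty, tz, wx, wy, wz, ...]. A call has 1 to 20 rows; each row is the pose to reach, as a shift and turn from the pose commanded when the call began, along the tool's axes at that moment; what a row does not reach only later rows make up. A row lasts 1/8 s, in which the tool goes at most 62.5 mm and 10.7 degrees, less where a joint would pass 70% of its speed; a pose out of reach is approached as far as the arm can. A call with a gripper value outside its range is refused whole. The fingers move at their own pace and stop on an object; "newtons" is the grip in N (left out, the last holds). Time passes only in rows, so rows that repeat a pose let the fingers close. It gives the time, the measured TCP pose, the force and the opening at its end, in the units of the state.
- env.read_state(): the state, without advancing time (a new reading comes with each control period).
- env.read_camera(name): name is "side" or "top"; returns the picture (384x512x3 uint8, red, green, blue); there is no depth.
- env.camera_info(name): a dict with "mtx" (3x3 intrinsics, pixels), "cam_to_world" (4x4, takes a point from camera to world coordinates). Camera axes: x right, y up, looking along -z (the intrinsics and any distortion apply to the point x, -y, -z); pixel columns grow to the right and rows downward; lengths in m; the calibration is good to about 2 mm. A picture is of the moment at which its call begins. camera_info takes no time and is no camera call.
- env.job_done(): hands the job in, once; it reports no verdict.
The state is a dict: "clock": time; "qpos": joint angles; "qd": joint speeds; "joint_torque": joint torques, N m; "eef_pos": TCP position; "orientation": TCP orientation; "ft_force": force on the tool from outside, world axes, zero at the start; "moment": the same for the moment, N m; "grip_width": opening from 0.0 (shut) to 1.0 (fully open).
Only numpy, scipy, OpenCV 4.12 (cv2) and the standard library are available. Lean on these libraries where they do the work, as an engineer would, in place of code of your own. Each camera call takes 0.05 s, during which the arm holds its last target. There are 200 camera calls.

TASK

The core plunger is stored with its disc inside the bin and its blue handle sticking out of the bin's keyhole slot. Swing the handle up, with the disc still at the back of the bin, until the rod slants through the wide window at the top of the slot, then draw it out disc and all and lay it down in the two V-blocks of the rest. Then slowly push the bin's open cover down until it is fully shut, without letting it slam, and leave the bottles, tube, dish and card box around it where they stand.

Things in the scene. Friction and masses are not known exactly. Their poses are not given: they have to be found in the camera images.
- bin: Fixed storage bin, 70 mm wide, 170 long. Origin on the table under the middle of its 5 mm thick slotted front wall; x points into the bin, y across, z up. Inner floor z = 30 mm, inner width 60. Front part (to x = 115 mm) 135 high, open on top under the cover. Behind it a closed tunnel, ceiling z = 78, outer top 83, inner back wall x = 162: its ceiling stops a level lift of the plunger.
- bin_window (a point): Centre of the wide window in the bin's front wall, 100 mm above the table; axes of the bin. The keyhole is 16 mm wide from z = 39 to 77 mm above the table, then a window 46 mm wide up to z = 123 mm; wall top 135 mm. The line from the stored disc to this point slopes about 22 degrees.
- bin_hinge (a point): Middle of the cover's hinge line, at x = 119 mm, z = 139 mm of the bin; the hinge line runs along the bin's y; same axes as the bin.
- cover (a joint): Cover angle, rad: 0 shut, 1.57 upright; starts at 1.7 to 1.9, leaning back over the tunnel. Grey plate 76 mm wide reaching 130 mm from the hinge; shut, it points to the slot (bin -x), its top face 5 mm above the hinge line. 0.4 kg on a stiff friction hinge: stays where it is left, takes 1 to 5 N at its free edge to push down.
- cover_edge (a point): Middle of the cover's free edge, on its top (outer) face, 128 mm from the hinge.
- plunger: Loose plunger, ~0.12 kg, 250 mm long: blue flat-sided handle 60 long, 18 wide, 22 high; 10 mm aluminium rod; black disc 28 mm across, 10 thick. Origin mid-handle; x from disc to handle end, z up at start. Starts level, disc on the bin floor, rod on the slot's sill, handle centre ~75 mm before the wall, 44 above the table. Centre of mass about 100 mm from the origin.
- plunger_disc (a point): Centre of the plunger's disc, 215 mm from the handle centre.
- plunger_mid (a point): Middle of the bare rod, 120 mm from the handle centre: belongs over the middle of the rest.
- rest: Fixed rest: aluminium base 150 x 60 x 8 mm with two grey V-blocks 120 mm apart along its x axis, each 10 mm thick. Origin at the middle of its underside; z up. The V mouths are about 50 mm wide at z = 78 mm, with faces at 45 degrees. The plunger may lie either way round.
- rest_seat (a point): Point midway between the V-blocks where the rod's axis lies when seated, 60 mm above the table; axes of the rest.
- wash_bottle: White wash bottle, red cap, 182 mm high, bystander. Origin at its foot.
- dropper: Amber dropper bottle, 91 mm high, bystander. Origin at its foot.
- tube_50: Wide tube with a pale blue cap, standing, 110 mm high, bystander. Origin at its foot.
- petri: Clear lidded dish, 64 mm across, bystander. Origin under its centre.
- card_box: White card box, 100 x 72 x 28 mm, bystander. Origin under its centre.

How it is judged:
On the way, in this order (a step that is already met when the one before it is completed fails the run):
1. the rod slants up through the slot (handle at least 14 degrees above level) with the disc still at the back of the bin (more than 100 mm behind the front wall) (angle between plunger's own x axis and vertical below 1.326 rad and x of plunger_disc in the frame of bin above 0.1 m), for 0.1 s.
2. the disc has passed out through the window, the cover still open (x of plunger_disc in the frame of bin below -0.012 m and value of joint cover above 1 rad), for 0.1 s.
3. the plunger lies in both V-blocks of the rest, let go, the cover still open (horizontal distance between plunger_mid and rest_seat below 0.025 m and angle between the x axis of plunger and the x axis of rest, either way round below 0.1 rad and y of plunger_mid in the frame of rest_seat between -0.008 and 0.008 m and z of plunger_mid in the frame of rest_seat between -0.006 and 0.006 m and linear speed of plunger below 0.03 m/s and contact force between the fingers and plunger below 0.1 N and value of joint cover above 1 rad), for 0.2 s.
4. the cover is shut (value of joint cover below 0.05 rad), for 0.2 s.
At the end, for the whole second after the job is handed in: The plunger lies at rest in both V-blocks (middle of its rod within 25 mm of the middle of the rest, 8 mm sideways, 6 mm in height, within 0.1 rad of the rest's line) and the cover is shut to within 0.05 rad (horizontal distance between plunger_mid and rest_seat below 0.025 m and angle between the x axis of plunger and the x axis of rest, either way round below 0.1 rad and y of plunger_mid in the frame of rest_seat between -0.008 and 0.008 m and z of plunger_mid in the frame of rest_seat between -0.006 and 0.006 m and linear speed of plunger below 0.03 m/s and value of joint cover below 0.05 rad); the robot touches nothing.
It fails at once if the cover slams: it turns faster than 2.0 rad/s in the last 0.4 rad before it is shut (value of joint cover below 0.4 rad and velocity of joint cover below -2 rad/s).
It fails at once if a bystander is moved by more than 30 mm (distance of any of wash_bottle, dropper, tube_50, petri, card_box from where it was at the start of the episode above 0.03 m).
It also fails if it takes over 64 s, if anything falls off the work surface, if the arm or the gripper's body presses on something with over 40 N, if the wrist force passes 120 N, or if a joint passes its speed limit or range.

## Working session

There is one attempt and no reset: what is moved stays moved. The work goes in short steps, Python scripts to look and compute and a tool call to move; the robot and the scene stay as the last step left them, time stands still between calls to the robot, and variables do not carry over. Pictures are saved under pics/ and viewed, about 8 in all and at most 12, crops included, and the job is handed in when it is done.

Besides the shell and the picture viewer there is one more tool, called after ">>>" as name(argument=value, ...), one argument or row to a line, values as JSON. jog_arm: Moves the arm, as the interface text tells. Its arguments: {"type":"object","properties":{"rows":{"type":"array"},"newtons":{"type":"number"}},"required":["rows"]}

```bash
mkdir -p pics; ls
python3 - <<'E'
from workcell import env
import cv2
for n in("side","top"):
    im=env.read_camera(n); cv2.imwrite(f"pics/{n}0.png",cv2.resize(im[...,::-1],(800,600),interpolation=cv2.INTER_CUBIC))
    cv2.imwrite(f"pics/{n}_raw.png",im[...,::-1])
    i=env.camera_info(n);print(n,i["mtx"].round(1).tolist(),i["cam_to_world"].round(3).tolist(),[k for k in i])
print(env.read_state())
E
```

```text
pics
side [[421.7, 0.0, 262.8], [0.0, 421.7, 182.3], [0.0, 0.0, 1.0]] [[-0.844, 0.288, -0.453, -0.168], [-0.536, -0.419, 0.733, 1.035], [0.022, 0.861, 0.508, 0.868], [0.0, 0.0, 0.0, 1.0]] ['mtx', 'cam_to_world']
top [[438.8, 0.0, 247.7], [0.0, 438.8, 191.1], [0.0, 0.0, 1.0]] [[-0.019, 0.999, -0.035, 0.448], [-1.0, -0.019, -0.005, -0.037], [-0.005, 0.035, 0.999, 1.587], [0.0, 0.0, 0.0, 1.0]] ['mtx', 'cam_to_world']
{'clock': 0.1, 'qpos': array([-1.30312994e+00,  3.59472928e-01,  1.51134149e+00, -1.10811527e-05,
        1.27249674e+00, -1.15108995e-01]), 'qd': array([ 0.00048882, -0.00044758, -0.00193901,  0.00014649, -0.00098419,
       -0.0002327 ]), 'joint_torque': array([-6.17736605e-04, -5.28651881e+01, -2.79350907e+01, -2.70069286e-04,
        5.04569311e-03, -1.98540704e-05]), 'eef_pos': array([ 0.22395017, -0.55610153,  0.30310717]), 'orientation': array([-8.56353091e-04,  9.81740539e-01,  1.90222963e-01, -7.07584117e-05]), 'ft_force': array([0.01194636, 0.85815434, 0.8865962 ]), 'moment': array([-0.04332156, -0.04878568,  0.011925  ]), 'grip_width': 0.996265177072711}
```

View pics/side0.png

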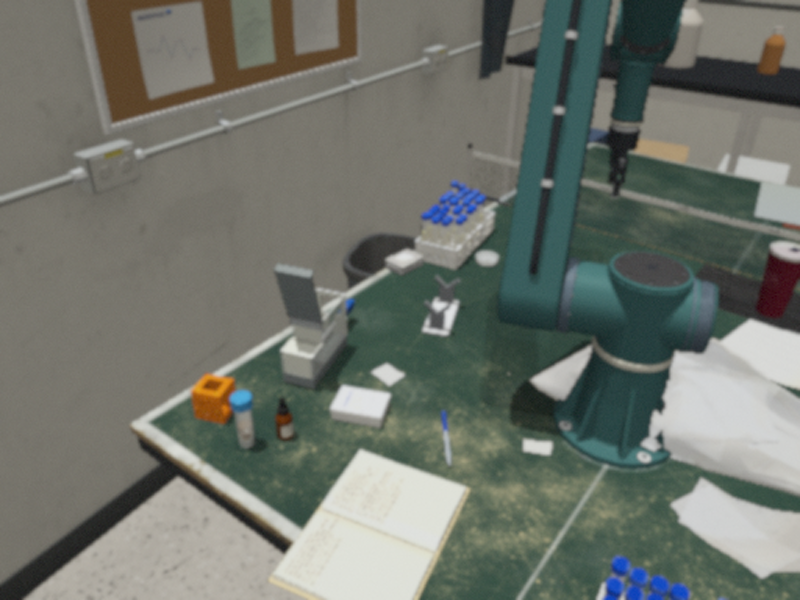

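View pics/top0.png

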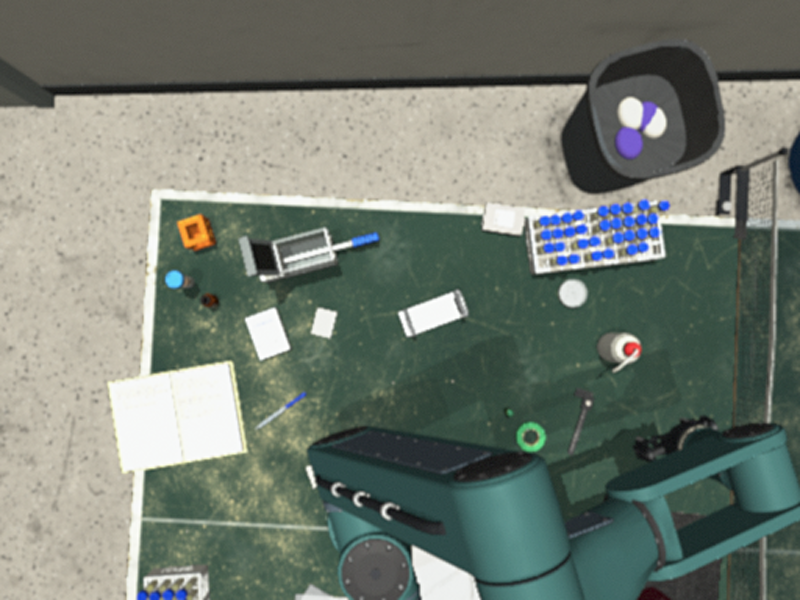

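Overview: in the top view the bin is at about (290,255), handle (365,240), rest (433,313), and the cover is upright near (258,255). The side view shows the bin at (315,330) and the rest at (440,305). Next I'll view enlarged crops.

Run:
```python
import cv2
t=cv2.imread("pics/top_raw.png")[135:225,150:310]; cv2.imwrite("pics/topc.png",cv2.resize(t,None,fx=5,fy=5,interpolation=cv2.INTER_CUBIC))
t=cv2.imread("pics/side_raw.png")[160:255,170:305]; cv2.imwrite("pics/sidec.png",cv2.resize(t,None,fx=5.9,fy=5.9,interpolation=cv2.INTER_CUBIC))
```

```text
(no output)
```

View pics/topc.png

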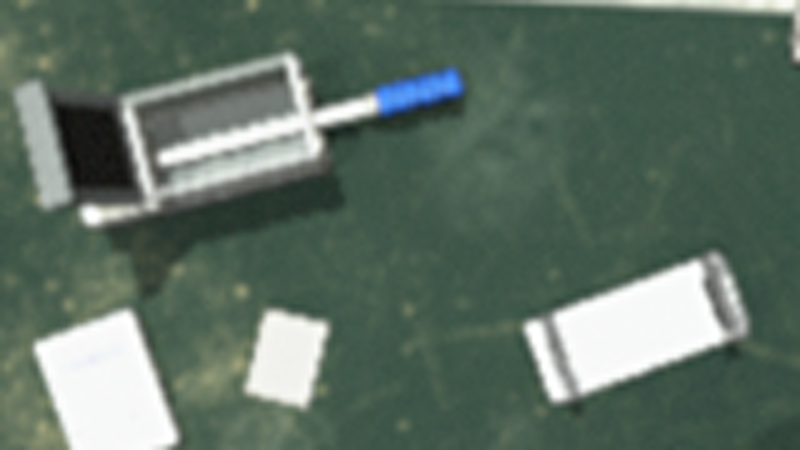

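View pics/sidec.png

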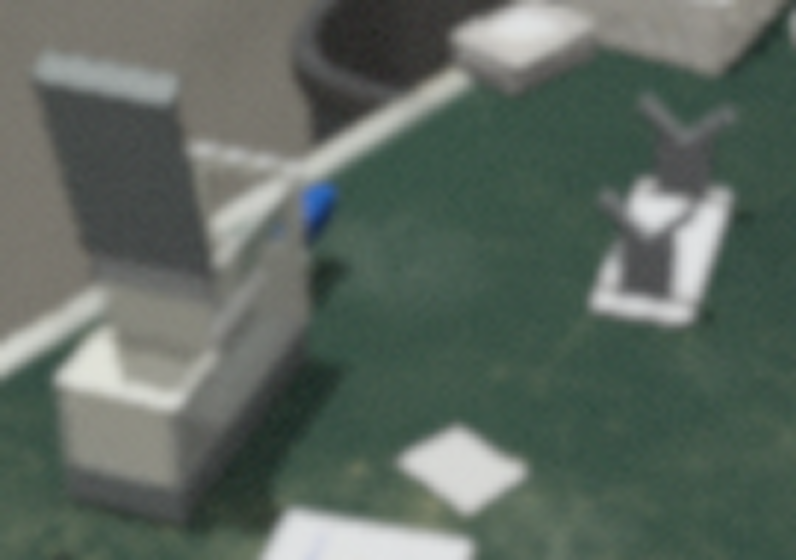

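```bash
cat > h.py <<'E'
import numpy as np, cv2
from workcell import env
from scipy.optimize import least_squares
C={n:env.camera_info(n) for n in("side","top")}
def proj(n,P):
    P=np.atleast_2d(P); T=np.linalg.inv(C[n]["cam_to_world"]); c=P@T[:3,:3].T+T[:3,3]
    q=np.c_[c[:,0],-c[:,1],-c[:,2]]@np.array(C[n]["mtx"]).T; return q[:,:2]/q[:,2:]
def rayz(n,px,z):
    K=np.array(C[n]["mtx"]);T=np.array(C[n]["cam_to_world"]); d=np.linalg.solve(K,[px[0],px[1],1]); d=T[:3,:3]@[d[0],-d[1],-d[2]]
    return T[:3,3]+d*(z-T[2,3])/d[2]
def raw(n,u): # crop -> raw
    u=np.array(u,float); return (u+.5)/5-.5+[150,135] if n=="top" else (u+.5)/5.9-.5+[170,160]
def place(p,L):
    L=np.atleast_2d(L)/1000.; c,s=np.cos(p[2]),np.sin(p[2])
    return np.c_[p[0]+c*L[:,0]-s*L[:,1],p[1]+s*L[:,0]+c*L[:,1],L[:,2]+p[3]]
def fit(obs,p0):
    f=lambda p:np.concatenate([proj(n,place(p,l))[0]-raw(n,u) for n,l,u in obs])
    r=least_squares(f,p0,loss="soft_l1"); return r.x,r.fun.reshape(-1,2)
E
cat > m.py <<'E'
from h import *
B=[("top",(-2.5,-35,135),(291,53)),("top",(-2.5,35,135),(322,150)),("top",(115,-35,135),(122,98)),("top",(115,35,135),(152,207)),
("side",(167.5,-35,83),(58,378)),("side",(167.5,35,83),(182,408)),("side",(167.5,35,0),(187,520)),("side",(167.5,-35,0),(78,500)),("side",(-2.5,35,0),(308,345)),("side",(-2.5,35,135),(302,172))]
b,r=fit(B,[.75,.2,1.6,0]);print("bin",b.round(4));print(r.round(1).tolist())
R=[("top",(75,30,8),(525,322)),("top",(75,-30,8),(553,403)),("top",(-75,-30,8),(745,335)),("top",(-75,30,8),(713,255)),
("side",(75,30,8),(590,305)),("side",(75,-30,8),(690,322)),("side",(-75,30,8),(640,178)),("side",(-75,-30,8),(735,190))]
# long axis: image left = +y world ; local y=+30 -> toward ... try both
best=None
for sg in(1,-1):
    RR=[(n,(l[0],sg*l[1],l[2]),u) for n,l,u in R]
    q,r=fit(RR,[.65,.0,1.7,0])
    if best is None or abs(r).sum()<abs(best[1]).sum(): best=(q,r)
q,r=best;print("rest",q.round(4));print(r.round(1).tolist())
for z in(.044,.055): print("handle ends",[rayz("top",raw("top",u),z).round(4).tolist() for u in((378,103),(464,81))])
print("rod at wall",rayz("top",raw("top",(345,110)),.05).round(4))
print("cover tip top view", place(b,[119,0,139]).round(4))
# cover tip fit: angle a
K=[("top",-38,(28,83)),("side",-38,(38,75)),("side",38,(178,98)),("top",38,(50,208))]
for a in np.arange(1.6,2.01,.05):
    e=[np.linalg.norm(proj(n,place(b,[119-130*np.cos(a),y,139+130*np.sin(a)]))[0]-raw(n,u)) for n,y,u in K];print(round(a,2),np.round(e,1))
# overlay
for n,f in(("top",5),("side",5.9)):
    im=cv2.imread(f"pics/{n}c.png")
    o=np.array([150,135] if n=="top" else [170,160])
    def L(p,pts,col):
        x=((proj(n,place(p,pts))+.5-o)*f-.5).round().astype(int); cv2.polylines(im,[x],False,col,1)
    for z in(0,135): L(b,[(-2.5,-35,z),(115,-35,z),(115,35,z),(-2.5,35,z),(-2.5,-35,z)],(0,0,255))
    L(b,[(115,-35,83),(167.5,-35,83),(167.5,35,83),(115,35,83)],(0,255,255))
    L(q,[(-75,-30,8),(75,-30,8),(75,30,8),(-75,30,8),(-75,-30,8)],(0,0,255))
    for x in(-60,60): L(q,[(x,-25,78),(x,0,53),(x,25,78)],(0,255,0))
    L(b,[(-105,0,44),(-45,0,44),(140,0,44)],(255,0,255))
    cv2.imwrite(f"pics/{n}o.png",im)
a=cv2.imread("pics/topo.png");s=cv2.imread("pics/sideo.png")
s=s[:, :];k=cv2.resize(s,(800*1,int(s.shape[0]*800/s.shape[1])));v=np.vstack([a,k]);v=cv2.resize(v,(int(v.shape[1]*.59),int(v.shape[0]*.59)));print(v.shape);cv2.imwrite("pics/ov.png",v)
E
python3 m.py
```

```text
bin [ 6.2010e-01  9.1500e-02  1.8384e+00 -5.0000e-04]
[[0.2, -0.3], [-0.1, 0.5], [0.1, 0.7], [-0.0, -0.9], [0.3, -0.1], [-0.1, -0.8], [0.5, 1.2], [-1.0, 0.1], [-0.0, 1.4], [-0.1, -2.2]]
rest [ 0.4666 -0.1335  1.8967 -0.0035]
[[-0.4, 0.8], [-0.4, 0.3], [0.4, -0.2], [1.1, 0.1], [0.1, -0.2], [-0.6, -0.6], [0.2, 0.4], [-0.8, 0.5]]
handle ends [[0.6298, 0.0468, 0.044], [0.6441, -0.0142, 0.044]]
handle ends [[0.6285, 0.0462, 0.055], [0.6427, -0.0144, 0.055]]
rod at wall [0.6246 0.0697 0.05  ]
cover tip top view [[0.5887 0.2063 0.1385]]
1.6 [ 8.7  9.1  8.9 11.4]
1.65 [6.5 7.7 7.5 9.2]
1.7 [4.5 6.2 6.  7.1]
1.75 [2.5 4.7 4.4 5.1]
1.8 [1.  3.  2.8 3.1]
1.85 [2.  1.4 1.1 1.3]
1.9 [3.8 1.  0.9 1.3]
1.95 [5.7 2.6 2.7 3. ]
2.0 [7.5 4.4 4.6 4.8]
(597, 472, 3)
```

View pics/ov.png

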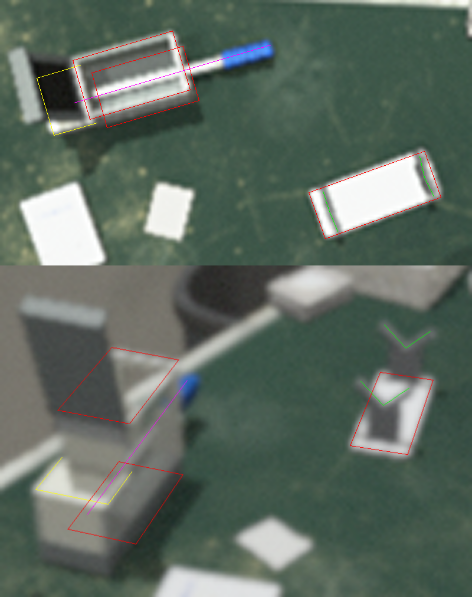

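The overlay fits both the bin and the rest within about 2 mm in both views. I'll plan the approach with the tool tilted 10° so its body leans away from the bin.

```bash
cat > plan.py <<'E'
from h import *
from scipy.spatial.transform import Rotation as Rt
bin_=np.array([.6201,.0915]);byaw=1.838; rest=np.array([.4666,-.1335]);ryaw=1.897
def frame(yaw,pitch): # tool x along yaw dir, z down, turned by pitch about tool y
    d=np.array([np.cos(yaw),np.sin(yaw),0]); z=np.array([0,0,-1.]); y=np.cross(z,d)
    return Rt.from_matrix(np.c_[d,y,z])*Rt.from_euler('y',pitch)
def cur():
    s=env.read_state(); q=s["orientation"]; return s,np.array(s["eef_pos"]),Rt.from_quat([q[1],q[2],q[3],q[0]])
def go(name,grasp,R):
    s,p,R0=cur(); t=np.array(grasp)-R.apply([0,0,.054])
    print(name,"tcp",t.round(4),"shift mm",(R0.inv().apply(t-p)*1000).round(1),"rot",(R0.inv()*R).as_rotvec().round(4))
E
python3 - <<'E'
from plan import *
R=frame(1.801,np.radians(10))
go("above",[.6355,.016,.154],R); go("at",[.6355,.016,.044],R)
print("wash",rayz("top",(620/1.5625,348/1.5625),.1))
E
```

```text
above tcp [0.6376 0.0069 0.2072] shift mm [ 594.  -367.6   96.7] rot [ 0.1225  0.1429 -1.4144]
at tcp [0.6376 0.0069 0.0972] shift mm [ 594.  -367.4  206.7] rot [ 0.1225  0.1429 -1.4144]
wash [ 0.38290831 -0.53178988  0.1       ]
```

>>> jog_arm(
  rows=[-1,40,-25,0,0.008,0.01,-0.094,-1,80,-49,0,0.016,0.019,-0.19,-1,120,-74,0,0.024,0.029,-0.28,-1,160,-98,0,0.033,0.038,-0.38,-1,200,-123,0,0.041,0.048,-0.47,-1,240,-148,0,0.05,0.058,-0.57,-1,280,-172,0,0.058,0.067,-0.66,-1,320,-197,0,0.066,0.076,-0.76,-1,360,-222,10,0.074,0.086,-0.85,-1,400,-247,25,0.082,0.096,-0.95,-1,440,-272,40,0.09,0.105,-1.04,-1,480,-297,55,0.1,0.115,-1.14,-1,520,-321,70,0.107,0.125,-1.23,-1,555,-344,83,0.115,0.135,-1.33,-1,580,-359,92,0.12,0.14,-1.39,-1,594,-367.6,96.7,0.1225,0.1429,-1.4144,-1,594,-367.6,96.7,0.1225,0.1429,-1.4144,-1,594,-367.6,96.7,0.1225,0.1429,-1.4144],
  newtons=100,
)

```text
clock: 2.35
eef_pos: [0.6373, 0.0055, 0.2074]
orientation: [-0.068, 0.619, 0.78, 0.053]
ft_force: [-0.5, 0.5, -0.4]
grip_width: 0.999
```

Run:
```python
from plan import *
s,p,R=cur();print(s["clock"],p.round(4),s["qpos"].round(2))
R=frame(1.801,np.radians(10)); go("at",[.6355,.016,.044],R)
im=env.read_camera("top")[...,::-1]
cv2.imwrite("pics/t2.png",cv2.resize(im[100:260,130:340],None,fx=3.8,fy=3.7,interpolation=cv2.INTER_CUBIC))
```

```text
2.35 [0.6373 0.0055 0.2074] [-0.17  0.53  1.5   0.17  1.19 -0.47]
at tcp [0.6376 0.0069 0.0972] shift mm [-17.6   0.7 108.8] rot [-0.0002  0.002  -0.0012]
```

View pics/t2.png

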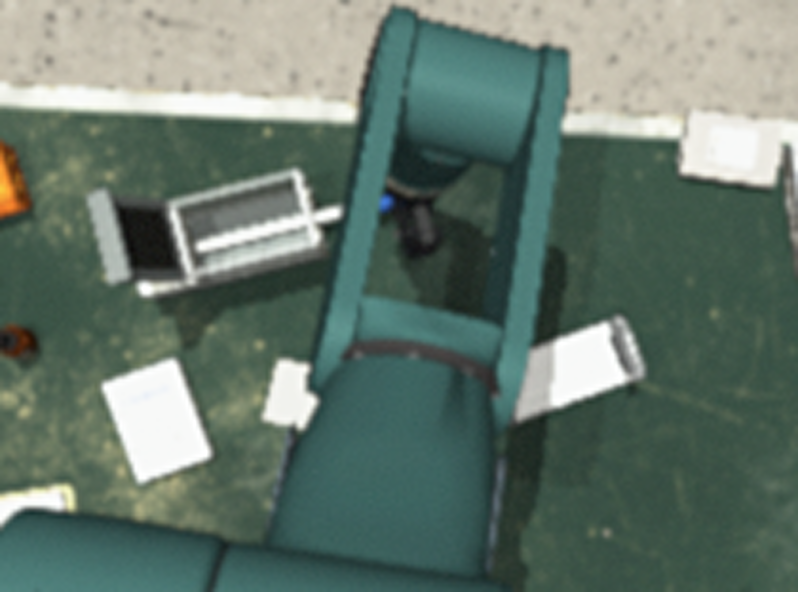

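The arm sits over the handle as planned, with a finger near (420,225) and the rest of the hand hidden. Descending and gripping.

>>> jog_arm(
  rows=[-1,-5,0.2,30,0,0,0,-1,-10,0.4,60,0,0,0,-1,-14,0.6,85,0,0,0,-1,-17,0.7,102,0,0,0,-1,-17.6,0.7,108.8,0,0.002,0,-1,-17.6,0.7,108.8,0,0.002,0,1,-17.6,0.7,108.8,0,0.002,0,1,-17.6,0.7,108.8,0,0.002,0,1,-17.6,0.7,108.8,0,0.002,0,1,-17.6,0.7,108.8,0,0.002,0,1,-17.6,0.7,108.8,0,0.002,0,1,-17.6,0.7,108.8,0,0.002,0,1,-17.6,0.7,108.8,0,0.002,0,1,-17.6,0.7,108.8,0,0.002,0],
)

```text
clock: 4.15
eef_pos: [0.6384, 0.0079, 0.0972]
orientation: [-0.068, 0.619, 0.781, 0.055]
ft_force: [1.3, 1.6, 3.5]
grip_width: 0.194
```

Run:
```python
from plan import *
s,p,R0=cur();print(s["clock"],p.round(4),s["ft_force"].round(1),s["moment"].round(2),s["grip_width"])
# swing: rotate about disc centre by th about plunger lateral axis, disc lifted by dz
d=np.array([np.cos(1.801),np.sin(1.801),0]); lat=np.cross([0,0,-1.],d)
g=np.array([.6355,.016,.044]);disc=g+.215*d
for th in(4,8,12,16,20,22.5):
    r=Rt.from_rotvec(-lat*np.radians(th)); up=np.array([0,0,.0015*th/22])
    t=disc+up+r.apply(p-disc); print(th,(R0.inv().apply(t-p)*1000).round(1),(R0.inv()*r*R0).as_rotvec().round(3))
```

```text
4.15 [0.6384 0.0079 0.0972] [1.3 1.6 3.5] [ 0.28 -0.09 -0.14] 0.1944164723707532
4 [  6.9   0.  -14.8] [-0.   -0.07 -0.  ]
8 [ 14.9   0.  -29. ] [-0.   -0.14 -0.  ]
12 [ 23.7   0.  -42.7] [-0.    -0.209 -0.   ]
16 [ 33.5   0.  -55.7] [-0.    -0.279 -0.   ]
20 [ 44.2   0.  -68. ] [-0.    -0.349 -0.   ]
22.5 [ 51.3   0.  -75.3] [-0.    -0.393 -0.   ]
```

>>> jog_arm(
  rows=[1,3.3,0,-7.5,0,-0.035,0,1,6.9,0,-14.8,0,-0.07,0,1,10.8,0,-22,0,-0.105,0,1,14.9,0,-29,0,-0.14,0,1,14.9,0,-29,0,-0.14,0],
)

```text
clock: 4.78
eef_pos: [0.6357, 0.0177, 0.1283]
orientation: [-0.014, 0.621, 0.784, 0.011]
ft_force: [-0.8, 0.6, 0.1]
grip_width: 0.19
```

Run:
```python
from plan import *
s,p,R0=cur();print(s["clock"],p.round(4),s["ft_force"].round(1),s["moment"].round(2),s["grip_width"])
im=env.read_camera("side")[...,::-1]
cv2.imwrite("pics/s3.png",cv2.resize(im[130:255,170:305],None,fx=4.7,fy=4.7,interpolation=cv2.INTER_CUBIC))
```

```text
4.775 [0.6357 0.0177 0.1283] [-0.8  0.6  0.1] [ 0.23 -0.   -0.  ] 0.1902165732158475
```

View pics/s3.png

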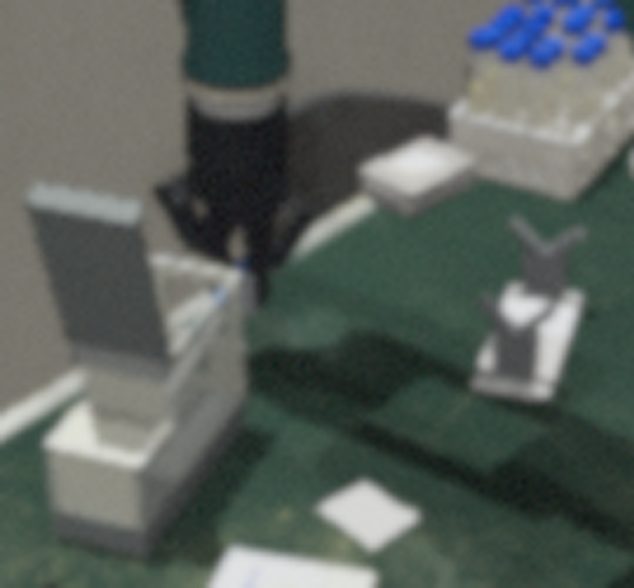

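The handle (240,265) is rising with the grip and contact forces are below 1 N. Computing the rest of the swing and the draw-out.

Run:
```python
from plan import *
s,p,R0=cur()
d=np.array([np.cos(1.801),np.sin(1.801),0]); lat=np.cross([0,0,-1.],d)
g=np.array([.6355,.016,.044]);disc=g+.215*d; p0=np.array([.6384,.0079,.0972])
Ra=frame(1.801,np.radians(10))
for th in(8,11,14,17,20,22.5):
    r=Rt.from_rotvec(-lat*np.radians(th)); up=np.array([0,0,.0015*th/22])
    t=disc+up+r.apply(p0-disc); print(th,(R0.inv().apply(t-p)*1000).round(1),(R0.inv()*r*Ra).as_rotvec().round(3))
Re=r*Ra; ax=r.apply(-d); print("draw dir in final tool axes",Re.inv().apply(ax).round(4), "gripper tilt",Re.apply([0,0,1]).round(3))
b2=lambda P:(np.cos(byaw)*(P[0]-bin_[0])+np.sin(byaw)*(P[1]-bin_[1]),-np.sin(byaw)*(P[0]-bin_[0])+np.cos(byaw)*(P[1]-bin_[1]),P[2])
for k in(0,.06,.145,.175): print(k,np.round(b2(disc+up+ax*k),4))
```

```text
8 [-0.4  0.5 -0.4] [-0.    -0.001  0.001]
11 [  4.6   0.5 -11.5] [-0.    -0.053  0.001]
14 [ 10.3   0.5 -22.3] [-0.    -0.105  0.001]
17 [ 16.5   0.5 -32.8] [-0.    -0.158  0.001]
20 [ 23.2   0.5 -43. ] [-0.    -0.21   0.001]
22.5 [ 29.2   0.5 -51.2] [-0.    -0.254  0.001]
draw dir in final tool axes [-0.9848 -0.     -0.1736] gripper tilt [ 0.049 -0.211 -0.976]
0 [ 0.138  -0.0029  0.0455]
0.06 [ 0.0826 -0.0008  0.0685]
0.145 [0.0041 0.0021 0.101 ]
0.175 [-0.0236  0.0031  0.1125]
```

>>> jog_arm(
  rows=[1,2.2,0,-5.5,0,-0.026,0,1,4.6,0,-11.5,0,-0.053,0,1,7.4,0,-16.9,0,-0.079,0,1,10.3,0,-22.3,0,-0.105,0,1,13.4,0,-27.5,0,-0.132,0,1,16.5,0,-32.8,0,-0.158,0,1,19.8,0,-37.9,0,-0.184,0,1,23.2,0,-43,0,-0.21,0,1,26.2,0,-47,0,-0.232,0,1,29.2,0,-51.2,0,-0.254,0,1,29.2,0,-51.2,0,-0.254,0,1,29.2,0,-51.2,0,-0.254,0],
)

```text
clock: 6.32
eef_pos: [0.6298, 0.0439, 0.1803]
orientation: [0.086, 0.618, 0.779, -0.068]
ft_force: [-0.2, 0.6, -1.4]
grip_width: 0.194
```

Run:
```python
from plan import *
s,p,R0=cur();print(s["clock"],p.round(4),s["ft_force"].round(1),s["moment"].round(2),s["grip_width"],R0.apply([0,0,1]).round(3))
im=env.read_camera("top")[...,::-1]; im2=env.read_camera("side")[...,::-1]
a=cv2.resize(im[125:205,150:260],(770,560),interpolation=cv2.INTER_CUBIC)
cv2.imwrite("pics/t4.png",a);cv2.imwrite("pics/s4.png",im2)
```

```text
6.325 [0.6298 0.0439 0.1803] [-0.2  0.6 -1.4] [ 0.24  0.   -0.  ] 0.19426188760496765 [ 0.05  -0.211 -0.976]
```

View pics/t4.png

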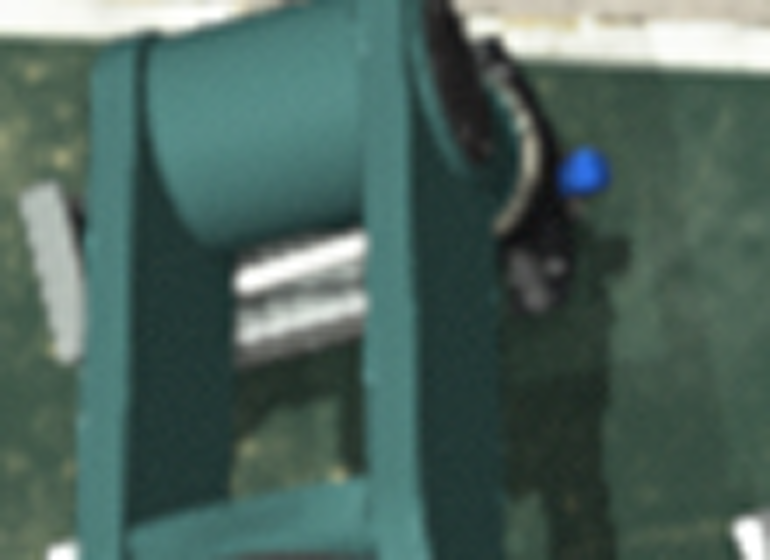

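The blue handle end shows at (585,170) and the rod is visible in the bin. Forces are about 1 N, so I'm drawing it out along its axis.

>>> jog_arm(
  rows=[1,-14.8,0,-2.6,0,0,0,1,-29.5,0,-5.2,0,0,0,1,-44.3,0,-7.8,0,0,0,1,-59,0,-10.4,0,0,0,1,-74,0,-13,0,0,0,1,-88.6,0,-15.6,0,0,0,1,-103,0,-18.2,0,0,0,1,-118,0,-20.8,0,0,0,1,-118,0,-20.8,0,0,0],
)

```text
clock: 7.55
eef_pos: [0.6556, -0.0651, 0.227]
orientation: [0.086, 0.618, 0.778, -0.068]
ft_force: [0.4, 0.4, -1.8]
grip_width: 0.191
```

>>> jog_arm(
  rows=[1,-14.8,0,-2.6,0,0,0,1,-29.5,0,-5.2,0,0,0,1,-44.3,0,-7.8,0,0,0,1,-59,0,-10.4,0,0,0,1,-74,0,-13,0,0,0,1,-74,0,-13,0,0,0,1,-74,0,-13,0,0,0],
)

```text
clock: 8.43
eef_pos: [0.6705, -0.1313, 0.2548]
orientation: [0.085, 0.618, 0.779, -0.068]
ft_force: [-0.3, 0.1, -1.5]
grip_width: 0.192
```

Run:
```python
from plan import *
s,p,R0=cur();print(s["clock"],p.round(4),s["ft_force"].round(1),s["moment"].round(2),s["grip_width"],R0.apply([0,0,1]).round(3))
im=env.read_camera("top")[...,::-1]; im2=env.read_camera("side")[...,::-1]
a=cv2.resize(im[110:230,170:330],(600,450),interpolation=cv2.INTER_CUBIC);b=cv2.resize(im2[110:230,190:350],(600,450),interpolation=cv2.INTER_CUBIC)
v=np.hstack([a,b]);v=cv2.resize(v,(800,300),interpolation=cv2.INTER_AREA);cv2.imwrite("pics/5.png",np.vstack([a[:300],b[:300]]));cv2.imwrite("pics/t5.png",im);cv2.imwrite("pics/s5.png",im2)
```

```text
8.425 [ 0.6705 -0.1313  0.2548] [-0.3  0.1 -1.5] [ 0.03  0.03 -0.  ] 0.19247673457031023 [ 0.049 -0.211 -0.976]
```

View pics/5.png

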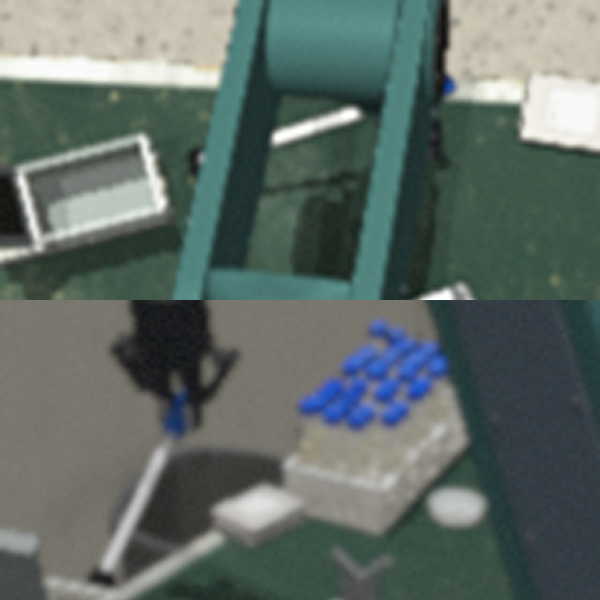

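The plunger is fully out: disc at (195,162) in the top half and (102,577) in the side half, still slanting. I'll triangulate the disc to check for slip in the grip, then plan the placement.

Run:
```python
from plan import *
s,p,R0=cur()
ot=np.array([170+195.5/3.75-.5,110+162.5/3.75-.5]); os_=np.array([190+102.5/3.75-.5,110+277.5/3.75-.5])
X=least_squares(lambda P:np.r_[proj("top",P)[0]-ot,proj("side",P)[0]-os_],[.62,.1,.11]); print("disc tri",X.x.round(4),X.fun.round(2))
ax=R0.apply([-np.cos(np.radians(10)),0,-np.sin(np.radians(10))]); g=p+R0.apply([0,0,.054]); pd=g-.215*ax
print("pred disc",pd.round(4),proj("top",pd)-ot,proj("side",pd)-os_)
v=g-X.x; print("len",np.linalg.norm(v),"pitch",np.degrees(np.arcsin(v[2]/np.linalg.norm(v))),"yaw",np.arctan2(-v[1],-v[0]), "pred pitch",np.degrees(np.arcsin(ax[2])))
print("disc in bin x",np.cos(byaw)*(X.x[0]-bin_[0])+np.sin(byaw)*(X.x[1]-bin_[1]))
```

```text
disc tri [0.6272 0.0532 0.1201] [ 0.38  0.53 -0.66 -0.08]
pred disc [0.6277 0.051  0.1196] [[1.03618571 0.39691739]] [[-0.37027691 -0.27163389]]
len 0.21690513859328933 pitch 22.175403250456373 yaw 1.8012067340126456 pred pitch 22.511905003747863
disc in bin x -0.03879528604117864
```

Run:
```python
from plan import *
dr=np.array([np.cos(ryaw),np.sin(ryaw)]); g=rest-.12*dr
R=frame(ryaw,np.radians(10))
go("above",[*g,.150],R); go("at",[*g,.0615],R)
```

```text
above tcp [ 0.5081 -0.2561  0.2032] shift mm [ -71.5 -186.7   68.7] rot [-0.0028  0.3926 -0.0963]
at tcp [ 0.5081 -0.2561  0.1147] shift mm [ -52.4 -186.6  155.1] rot [-0.0028  0.3926 -0.0963]
```

>>> jog_arm(
  rows=[1,-6,-16,6,0,0.033,-0.008,1,-12,-31,11,0,0.065,-0.016,1,-18,-47,17,0,0.098,-0.024,1,-24,-62,23,0,0.131,-0.032,1,-30,-78,29,0,0.164,-0.04,1,-36,-93,34,0,0.196,-0.048,1,-42,-109,40,0,0.229,-0.056,1,-48,-124,46,0,0.262,-0.064,1,-54,-140,51,0,0.294,-0.072,1,-60,-156,57,0,0.327,-0.08,1,-66,-171,63,0,0.36,-0.088,1,-71.5,-186.7,68.7,-0.003,0.393,-0.0963,1,-71.5,-186.7,68.7,-0.003,0.393,-0.0963,1,-71.5,-186.7,68.7,-0.003,0.393,-0.0963,1,-71.5,-186.7,68.7,-0.003,0.393,-0.0963],
)

```text
clock: 10.4
eef_pos: [0.509, -0.2559, 0.2038]
orientation: [-0.07, 0.58, 0.81, 0.051]
ft_force: [-0.5, -0.9, -0.9]
grip_width: 0.194
```

Run:
```python
from plan import *
s,p,R0=cur();print(s["clock"],p.round(4),s["ft_force"].round(1),s["qpos"].round(2))
dr=np.array([np.cos(ryaw),np.sin(ryaw)]); g=rest-.12*dr
R=frame(ryaw,np.radians(10))
go("at",[*g,.0615],R)
im=env.read_camera("top")[...,::-1]; im2=env.read_camera("side")[...,::-1]
a=cv2.resize(im[140:230,200:310],(550,450),interpolation=cv2.INTER_CUBIC);b=cv2.resize(im2[140:220,220:330],(550,400),interpolation=cv2.INTER_CUBIC)
cv2.imwrite("pics/6.png",np.vstack([a[:300],b[:300]]))
```

```text
10.4 [ 0.509  -0.2559  0.2038] [-0.5 -0.9 -0.9] [-0.64  0.48  1.61  0.11  1.2  -1.01]
at tcp [ 0.5081 -0.2561  0.1147] shift mm [-15.2  -1.   87.8] rot [0.0013 0.0011 0.0008]
```

View pics/6.png

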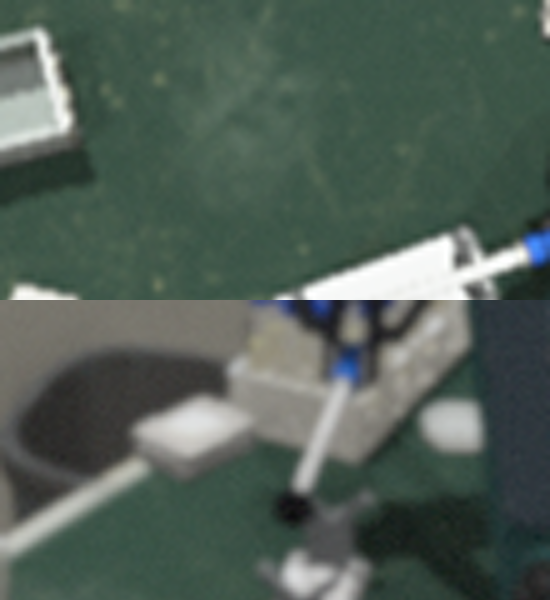

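The rod hangs level over the rest, passing between the far V's tips at (460–490,235–290). Ten pictures are used, so I'm lowering slowly and watching force.

>>> jog_arm(
  rows=[1,-3,-0.3,16,0,0,0,1,-6,-0.5,32,0,0,0,1,-9,-0.8,48,0,0,0,1,-11,-1,62,0,0,0,1,-12.5,-1,72,0.001,0.001,0.001,1,-14,-1,80,0.001,0.001,0.001,1,-14.5,-1,84,0.001,0.001,0.001,1,-15,-1,86,0.001,0.001,0.001,1,-15.2,-1,87.8,0.001,0.001,0.001,1,-15.2,-1,87.8,0.001,0.001,0.001],
)

```text
clock: 11.75
eef_pos: [0.5076, -0.2567, 0.1147]
orientation: [-0.071, 0.581, 0.809, 0.051]
ft_force: [0.2, -0.6, -1.3]
grip_width: 0.198
```

Run:
```python
from plan import *
s,p,R0=cur();print(s["clock"],p.round(4),s["ft_force"].round(1),s["moment"].round(2))
```

```text
11.75 [ 0.5076 -0.2567  0.1147] [ 0.2 -0.6 -1.3] [-0.23 -0.09 -0.01]
```

>>> jog_arm(
  rows=[1,-0.2,0,1,0,0,0,1,-0.3,0,1.5,0,0,0,1,-0.4,0,2,0,0,0,1,-0.4,0,2,0,0,0],
)

```text
clock: 12.25
eef_pos: [0.508, -0.2567, 0.1133]
orientation: [-0.071, 0.581, 0.809, 0.051]
ft_force: [1.1, 0.4, 6.2]
grip_width: 0.193
```

Seated contact shows as 6 N upward. Releasing and retreating.

>>> jog_arm(
  rows=[0.5,0,0,0,0,0,0,0,0,0,0,0,0,0,-0.5,0,0,0,0,0,0,-1,0,0,0,0,0,0,-1,0,0,0,0,0,0,-1,0,0,0,0,0,0,-1,0,0,0,0,0,0,-1,0,0,0,0,0,0,-1,0,0,-20,0,0,0,-1,0,0,-50,0,0,0,-1,0,0,-90,0,0,0,-1,0,0,-130,0,0,0,-1,0,0,-170,0,0,0,-1,0,0,-190,0,0,0,-1,0,0,-190,0,0,0],
)

```text
clock: 14.12
eef_pos: [0.5188, -0.2887, 0.3011]
orientation: [-0.069, 0.581, 0.809, 0.051]
ft_force: [0.3, -0.4, 0.2]
grip_width: 1.0
```

Run:
```python
from plan import *
s,p,R0=cur();print(s["clock"],p.round(4),s["ft_force"].round(1),s["qpos"].round(2))
im=env.read_camera("top")[...,::-1]; im2=env.read_camera("side")[...,::-1]
cv2.imwrite("pics/t7.png",im);cv2.imwrite("pics/s7.png",im2)
a=cv2.resize(im[175:235,215:325],(600,327),interpolation=cv2.INTER_CUBIC);b=cv2.resize(im2[165:220,230:330],(600,330),interpolation=cv2.INTER_CUBIC)
cv2.imwrite("pics/7.png",np.vstack([a[:300],b[:300]]))
```

```text
14.125 [ 0.5188 -0.2887  0.3011] [ 0.3 -0.4  0.2] [-0.67  0.41  1.45  0.1   1.43 -1.02]
```

View pics/7.png

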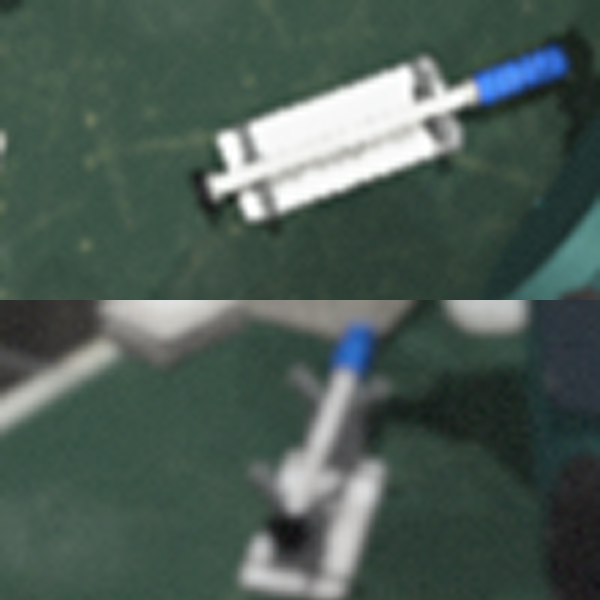

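The plunger lies in both V's: disc (205,187), handle centre (522,77), so rod middle is near (345,139), within a few mm of the rest centre at (338,139). Next, plan the cover push with closed fingers and a vertical tool.

Run:
```python
from plan import *
d=np.array([np.cos(byaw),np.sin(byaw)]); R=frame(byaw,0)
def W(x,z): return np.array([*(bin_+d*x/1000),z/1000])  # tool-tip centre
def tip(name,x,z): go(name,W(x,z)-R.apply([0,0,.019]),R)
tip("over",190,345);tip("behind",190,244)
# check hidden wrist limits & picture-free cover angle
```

```text
over tcp [0.5699 0.2748 0.418 ] shift mm [529.2 229.1 -27.2] rot [-0.006  -0.1761  0.0576]
behind tcp [0.5699 0.2748 0.317 ] shift mm [511.5 229.2  72.2] rot [-0.006  -0.1761  0.0576]
```

>>> jog_arm(
  rows=[-0.5,30,13,-15,0,-0.01,0.003,0,65,28,-25,0,-0.02,0.007,0.5,100,43,-30,-0.001,-0.033,0.011,1,140,61,-30,-0.0015,-0.047,0.015,1,180,78,-30,-0.002,-0.06,0.02,1,220,95,-30,-0.0025,-0.073,0.024,1,260,113,-30,-0.003,-0.087,0.028,1,300,130,-30,-0.0034,-0.1,0.033,1,340,147,-30,-0.004,-0.113,0.037,1,380,165,-30,-0.0043,-0.126,0.041,1,420,182,-30,-0.005,-0.14,0.046,1,460,199,-30,-0.005,-0.153,0.05,1,495,214,-29,-0.006,-0.165,0.054,1,520,225,-28,-0.006,-0.173,0.057,1,529.2,229.1,-27.2,-0.006,-0.1761,0.0576,1,529.2,229.1,-27.2,-0.006,-0.1761,0.0576,1,529.2,229.1,-27.2,-0.006,-0.1761,0.0576],
)

```text
clock: 16.35
eef_pos: [0.5701, 0.2733, 0.4178]
orientation: [0.0, 0.607, 0.795, -0.001]
ft_force: [0.5, -0.1, -0.6]
grip_width: -0.002
```

Run:
```python
from plan import *
s,p,R0=cur();print(s["clock"],p.round(4),s["ft_force"].round(1),s["qpos"].round(2),s["grip_width"])
d=np.array([np.cos(byaw),np.sin(byaw)]); R=frame(byaw,0)
def W(x,z): return np.array([*(bin_+d*x/1000),z/1000])
def tip(name,x,z): go(name,W(x,z)-R.apply([0,0,.019]),R)
tip("behind",190,244);tip("front",135,244)
```

```text
16.35 [0.5701 0.2733 0.4178] [ 0.5 -0.1 -0.6] [ 0.34  0.33  1.27 -0.    1.54  0.07] -0.002402584617263316
behind tcp [0.5699 0.2748 0.317 ] shift mm [  1.5   0.3 100.8] rot [-0.0007  0.0015 -0.0008]
front tcp [0.5845 0.2217 0.317 ] shift mm [-53.5   0.3 100.9] rot [-0.0007  0.0015 -0.0008]
```

Now going down behind the cover, then pushing forward to about upright.

>>> jog_arm(
  rows=[1,1.5,0,25,0,0,0,1,1.5,0,50,0,0,0,1,1.5,0,75,0,0,0,1,1.5,0,95,0,0,0,1,1.5,0,100.8,0,0,0,1,1.5,0,100.8,0,0,0,1,-3,0,100.8,0,0,0,1,-9,0,100.8,0,0,0,1,-15,0,100.8,0,0,0,1,-21,0,100.8,0,0,0,1,-27,0,100.8,0,0,0,1,-33,0,100.8,0,0,0,1,-39,0,100.8,0,0,0,1,-39,0,100.8,0,0,0],
)

```text
clock: 18.1
eef_pos: [0.5808, 0.2359, 0.3175]
orientation: [0.001, 0.607, 0.795, -0.0]
ft_force: [-0.5, 1.0, 0.4]
grip_width: 0.004
```

Run:
```python
from plan import *
s,p,R0=cur();print(s["clock"],p.round(4),s["ft_force"].round(1),s["moment"].round(2))
d=np.array([np.cos(byaw),np.sin(byaw)]); R=frame(byaw,0)
def W(x,z): return np.array([*(bin_+d*x/1000),z/1000])
def tip(name,x,z): go(name,W(x,z)-R.apply([0,0,.019]),R)
print("tip bin x",(p[:2]-bin_)@d*1000)
for a in(1.57,1.4,1.2,1.0,.8,.6,.45,.3,.2,.1,0.0):
    r=105; x=119-r*np.cos(a)+5*np.sin(a)+11; z=139+r*np.sin(a)+5*np.cos(a); tip(f"{a}",x,z)
```

```text
18.1 [0.5808 0.2359 0.3175] [-0.5  1.   0.4] [ 0.15 -0.01  0.02]
tip bin x 149.6502082817967
1.57 tcp [0.5845 0.2216 0.317 ] shift mm [-14.7  -0.2   0.5] rot [ 0.0004  0.002  -0.0004]
1.4 tcp [0.5892 0.2044 0.3163] shift mm [-32.6  -0.2   1.2] rot [ 0.0004  0.002  -0.0004]
1.2 tcp [0.5946 0.1847 0.3117] shift mm [-53.   -0.2   5.9] rot [ 0.0004  0.002  -0.0004]
1.0 tcp [0.5996 0.1662 0.3031] shift mm [-72.1  -0.2  14.5] rot [ 0.0004  0.002  -0.0004]
0.8 tcp [0.6041 0.1498 0.2908] shift mm [-89.2  -0.2  26.8] rot [ 0.0004  0.002  -0.0004]
0.6 tcp [0.6079 0.136  0.2754] shift mm [-103.4   -0.2   42.2] rot [ 0.0004  0.002  -0.0004]
0.45 tcp [0.6102 0.1278 0.2622] shift mm [-111.9   -0.2   55.5] rot [ 0.0004  0.002  -0.0004]
0.3 tcp [0.6119 0.1216 0.2478] shift mm [-118.3   -0.2   69.9] rot [ 0.0004  0.002  -0.0004]
0.2 tcp [0.6127 0.1186 0.2378] shift mm [-121.4   -0.2   79.9] rot [ 0.0004  0.002  -0.0004]
0.1 tcp [0.6132 0.1166 0.2275] shift mm [-123.4   -0.2   90.2] rot [ 0.0004  0.002  -0.0004]
0.0 tcp [0.6135 0.1156 0.217 ] shift mm [-124.4   -0.2  100.7] rot [ 0.0004  0.002  -0.0004]
```

>>> jog_arm(
  rows=[1,-7,0,0.3,0,0,0,1,-14.7,0,0.5,0,0,0,1,-23,0,0.7,0,0,0,1,-32.6,0,1.2,0,0,0,1,-43,0,3.2,0,0,0,1,-53,0,5.9,0,0,0,1,-63,0,9.8,0,0,0,1,-72.1,0,14.5,0,0,0,1,-81,0,20.3,0,0,0,1,-89.2,0,26.8,0,0,0,1,-96.7,0,34.2,0,0,0,1,-103.4,0,42.2,0,0,0,1,-103.4,0,42.2,0,0,0],
)

```text
clock: 19.73
eef_pos: [0.6081, 0.1364, 0.2746]
orientation: [0.0, 0.607, 0.795, -0.0]
ft_force: [-0.0, 0.0, -0.1]
grip_width: -0.001
```

>>> jog_arm(
  rows=[1,-3,0,4.3,0,0,0,1,-5.7,0,8.8,0,0,0],
)

```text
clock: 19.98
eef_pos: [0.6098, 0.1315, 0.2669]
orientation: [0.001, 0.606, 0.795, 0.0]
ft_force: [-1.6, -0.1, 2.0]
grip_width: 0.001
```

>>> jog_arm(
  rows=[1,-2.8,0,4.5,0,0,0],
)

```text
clock: 20.1
eef_pos: [0.6105, 0.1288, 0.2622]
orientation: [0.001, 0.607, 0.795, 0.0]
ft_force: [-0.4, -0.8, 1.3]
grip_width: -0.003
```

About 2 N contact, so the cover is following. Continuing slowly to shut.

>>> jog_arm(
  rows=[1,-1.5,0,2.8,0,0,0,1,-2.8,0,5.7,0,0,0,1,-4.1,0,8.6,0,0,0,1,-5.3,0,11.5,0,0,0,1,-6.4,0,14.4,0,0,0,1,-7.4,0,17.4,0,0,0,1,-8.4,0,20.4,0,0,0,1,-9.5,0,24.4,0,0,0,1,-10.2,0,27.4,0,0,0,1,-10.8,0,30.4,0,0,0,1,-11.5,0,34.7,0,0,0,1,-11.9,0,37.7,0,0,0,1,-12.2,0,40,0,0,0,1,-12.4,0,42,0,0,0],
)

```text
clock: 21.85
eef_pos: [0.6135, 0.1168, 0.2201]
orientation: [0.001, 0.607, 0.795, -0.0]
ft_force: [0.2, -1.2, 1.2]
grip_width: 0.002
```

>>> jog_arm(
  rows=[1,0,0,1,0,0,0,1,0,0,2,0,0,0,1,0,0,2.5,0,0,0,1,0,0,2.5,0,0,0],
)

```text
clock: 22.35
eef_pos: [0.6136, 0.117, 0.2178]
orientation: [0.001, 0.607, 0.795, 0.0]
ft_force: [0.2, 0.7, 0.1]
grip_width: -0.005
```

Tip is at z≈144.8 mm, with the stop not felt yet. Pressing on in 1 mm steps.

>>> jog_arm(
  rows=[1,0,0,1,0,0,0,1,0,0,1,0,0,0],
)

```text
clock: 22.6
eef_pos: [0.6136, 0.1169, 0.2167]
orientation: [0.001, 0.607, 0.795, 0.0]
ft_force: [1.3, -0.1, -0.1]
grip_width: -0.0
```

>>> jog_arm(
  rows=[1,0,0,1,0,0,0,1,0,0,1,0,0,0],
)

```text
clock: 22.85
eef_pos: [0.6136, 0.1169, 0.2166]
orientation: [0.001, 0.607, 0.795, 0.0]
ft_force: [-2.2, -0.8, 7.0]
grip_width: 0.002
```

Stop felt at tip z≈143.6 mm (7 N, expected 144). One more small press, then lift clear.

>>> jog_arm(
  rows=[1,0,0,0.8,0,0,0,1,0,0,0.8,0,0,0],
)

```text
clock: 23.1
eef_pos: [0.6136, 0.1169, 0.2166]
orientation: [0.001, 0.607, 0.795, 0.0]
ft_force: [-4.8, -0.6, 10.9]
grip_width: 0.003
```

>>> jog_arm(
  rows=[1,0,0,-5,0,0,0,1,0,0,-20,0,0,0,1,0,0,-50,0,0,0,1,-20,0,-90,0,0,0,1,-60,0,-120,0,0,0,1,-110,0,-140,0,0,0,1,-160,0,-150,0,0,0,1,-210,0,-150,0,0,0,1,-250,0,-150,0,0,0,1,-270,0,-150,0,0,0,1,-270,0,-150,0,0,0],
)

```text
clock: 24.48
eef_pos: [0.6848, -0.1442, 0.3652]
orientation: [0.0, 0.607, 0.795, 0.0]
ft_force: [-0.1, 1.3, 0.1]
grip_width: 0.001
```

Run:
```python
from plan import *
s,p,R0=cur();print(s["clock"],p.round(4),s["ft_force"].round(1))
im=env.read_camera("top")[...,::-1]; im2=env.read_camera("side")[...,::-1]
im=im.copy();im2=im2.copy()
b=[*bin_,byaw,0]
S=lambda n,im,x0,y0,f,w,h:cv2.resize(im[y0:y0+h,x0:x0+w],None,fx=f,fy=f,interpolation=cv2.INTER_CUBIC)
def ov(n,v,x0,y0,f,a):
    q=place(b,[(119-130*np.cos(a)+5*np.sin(a),y,139+130*np.sin(a)+5*np.cos(a)) for y in(-38,38)]+[(119,38,144),(119,-38,144)])
    x=((proj(n,q)+.5-[x0,y0])*f-.5).round().astype(int);cv2.polylines(v,[x],True,(0,0,255),1)
a=S("top",im,90,110,3.4,235,88);ov("top",a,90,110,3.4,0)
c=S("side",im2,100,160,3.4,235,88);ov("side",c,100,160,3.4,0)
v=np.vstack([a,c]);print(v.shape);cv2.imwrite("pics/8.png",v)
```

```text
24.475 [ 0.6848 -0.1442  0.3652] [-0.1  1.3  0.1]
(598, 799, 3)
```

View pics/8.png

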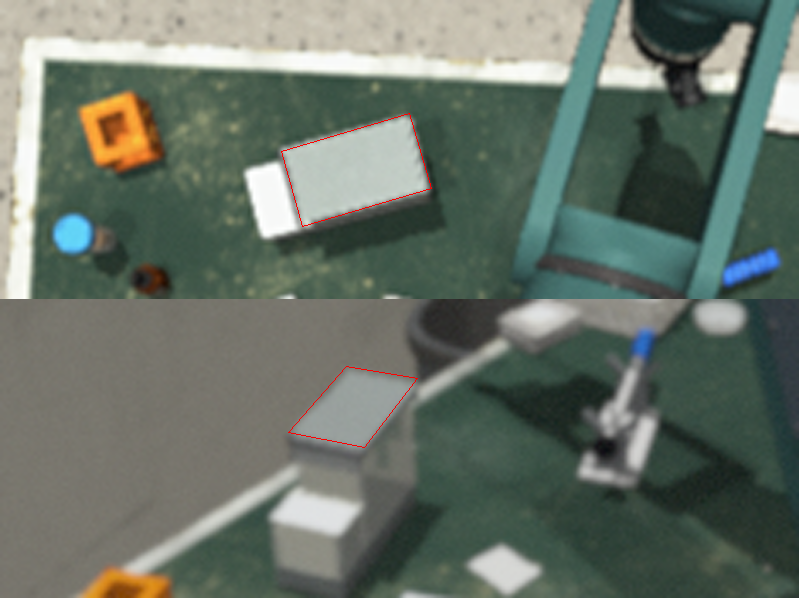

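The cover matches the fully shut outline in both views: (282–430,113–226) top, (290–417,366–447) side. The plunger is still in the rest, the bystanders in view look undisturbed, and the arm is clear. Handing in.

```bash
python3 -c "
from workcell import env
print(env.job_done())"
```

```text
the job is handed in; nothing more can be done
None
```

I handed the job in at about 24.5 s. The plunger lies in both V-blocks, the cover is shut, and the arm is clear.

- **Plunger:** I gripped the handle, swung it up about 22.5° about the disc and drew it out through the window. Forces stayed at 2 N or less, and triangulating the disc showed no slip in the grip. I then laid it in the rest until contact (6 N) and released it. The last close pictures show the rod in both Vs, with its middle within a few mm of the rest's middle by eye.
- **Cover:** I pushed it round slowly with closed fingers at about 2 N, at roughly 0.2–0.3 rad/s over the last 0.45 rad. It met its stop at 11 N, with the fingertip at z ≈ 143.6 mm against an expected 144. Its top face overlays the predicted shut outline in both cameras.
- **Discrepancy:** my fit put the rest 3.5 mm low in height. I used the given 60 mm seat height, and contact came within about 2 mm of it.
- **Not measured:** I did not measure how far any bystander moved. The tube and dropper look undisturbed in the final picture and the dish's edge is in view. The wash bottle and card box were outside that crop or barely visible, so I did not check them at the end. No unexpected contact force showed in the readings.

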